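# Free the guide bush and hold the core rod in the mould

## Robot

A 7-joint arm with a two-finger parallel gripper is mounted at the origin on the work surface. World frame = base frame: x ahead of the robot, y to its left, z up, the work surface at z = 0. Lengths are in m, angles in rad, forces in N, time in s.
With the tool pointing down it reaches from about 0.4 to 0.85 m from the base axis. Payload 10.4 kg.
Tool frame: the origin (TCP) lies midway between the tips of the shut fingers; the grasp point (between the pads) lies 19 mm behind it (manip.grasp_offset is the distance from the TCP to the grasp point, in m); z points along the fingers, y is the line along which they close (so a half turn about z gives the same grasp; the last joint's range is limited). The gripper opens to 85 mm and grips with 20 to 120 N. Pads are 22 mm wide; open, the fingers measure 114 mm over their backs; the gripper's body (76 mm by 85 mm) begins 54 mm behind the grasp point. The pads swing forward as they close: fully open they stand 13 mm farther back than shut.
Start: joints at [1.18, 0.332, -0.065, 1.46, 0.022, 1.35, -0.088], TCP at [0.225, -0.583, 0.231] pointing down, gripper open.
Joint ranges: [-2.6, 2.6], [-0.5, 2.12], [-1.47, 1.34], [0.16, 2.42], [-1.27, 4.41], [0.06, 2.06], [-2.6, 2.6]. Speed limits (rad/s): [2.22, 2.22, 2.79, 2.79, 3.14, 3.14, 3.14].

## Interface

Orientations are given as a unit quaternion [x, y, z, w].
In Python, from workcell import manip, vision gives the robot as it stands (manip), with the cameras (vision).
- The arm moves only by the tool send_path, called after "Request:" in YAML: its name, and indented under it one key for each argument. Schema: {"type":"object","properties":{"steps":{"type":"array","items":{"type":"number"},"minItems":7,"maxItems":140},"clamp_n":{"type":"number"},"only":{"type":"string"},"quiet":{"type":"boolean"},"lines":{"type":"string"}},"required":["steps"],"additionalProperties":false}. steps is one flat list of numbers that holds 1 to 20 rows one after another, with no inner brackets; each row has 7 numbers: a rotation vector rx, ry, rz in rad, then dx, dy, dz in m, then the opening from 0.0 (shut) to 1.0 (fully open); each row is the pose to reach, as a shift and turn from the pose commanded when the call began, along the tool's axes at that moment; what a row does not reach only later rows make up. A row lasts 1/8 s, in which the tool goes at most 0.0625 m and 0.188 rad, less where a joint would pass 70% of its speed; a pose out of reach is approached as far as the arm can. The fingers move at their own pace and stop on an object; clamp_n is the grip in N (left out, the last holds). Time passes only in rows, so rows that do not move let the fingers close. The tool returns the time, the measured TCP pose, the force, the opening and the grip force at its end. only (a regular expression) keeps the lines of the reply that match it, lines (a string "A,B") keeps lines A to B, and quiet returns only ok. Input that does not fit is refused with a message, and nothing moves.
- manip.get_obs(): the state, without advancing time (a new reading comes with each control period).
- vision.camera(name): name is "scene" or "top"; returns the picture (480x640x3 uint8, blue, green, red); there is no depth.
- vision.calibration(name): a dict with "fx", "fy", "cx", "cy" (pixels), "world_from_camera" (4x4, takes a point from camera to world coordinates). Camera axes: x right, y up, looking along -z (the intrinsics and any distortion apply to the point x, -y, -z); pixel columns grow to the right and rows downward; lengths in m; the calibration is good to about 2 mm. A picture is of the moment at which its call begins. calibration takes no time and is no camera call.
- manip.hand_in(): hands the job in; it is judged then, once.
The state is a dict: "clock": time; "joint_pos": joint angles; "joint_velocities": joint speeds; "tau": joint torques, N m; "position": TCP position; "ee_rot": TCP orientation; "ft_force": force on the tool from outside, world axes, zero at the start; "torque": the same for the moment, N m; "grip_width": opening from 0.0 (shut) to 1.0 (fully open); "grasp_force": force on a finger pad.
Only numpy, scipy, OpenCV 4.12 (cv2) and the standard library are available. Lean on these libraries where they do the work, as an engineer would, in place of code of your own. Each camera call takes 0.05 s, during which the arm holds its last target. There are 200 camera calls.

## Task

Lift the capped sample vial out of the casting jig's brass guide bush and stand it fully home in any empty hole of the wooden vial rack. Then take the steel core rod by its black grip out of its wooden stand and lower it upright through the guide bush, without the rod touching any part of the jig or mould, until its tip hangs about midway between the rim and the inner floor of the cream mould below. Finish while still holding it there, still and centred in the bore; leave all other things where they stand.

Things in the scene. Friction and masses are not known exactly. Their poses are not given: they have to be found in the camera images.
- jig: Fixed level casting jig, origin under its centre, z up. Plywood base 150 (x) x 200 (y) x 6 mm, a round open cream mould on it, and over that an aluminium bridge plate 50 (x) x 190 (y) mm (z = 80 to 90 mm) on a post at each y end. The plate carries a brass bush, outer diameter 40, top at z = 110 mm. One 26 mm bore runs down through bush and plate on the jig's z axis. Position and yaw vary.
- mould (a point): Middle of the mould's hollow, 35 mm above the table straight under the bore: midway between the mould's inner floor (10 mm above the table) and its rim (60 mm). Hollow about 43 mm in radius at the floor, 51 mm at the rim.
- guide (a point): Centre of the upper mouth of the guide bush's bore, 110 mm above the table; the bore's axis is vertical.
- vial: The sample vial that hangs in the guide bush at the start, its cap resting on the bush's top. Clear round body 20 mm diameter x 55 mm with a chamfered foot, then a white cap 30 mm diameter x 30 mm (85 mm tall in all, about 40 g). Origin: centre of its foot; z along its axis, up to the cap.
- rack: Fixed wooden rack 60 (x) x 220 (y) x 50 mm high, origin under its centre. Four blind holes in a row at y = -75, -25, 25, 75 mm, 24 mm diameter, 40 mm deep (bottom 10 mm above the table); two hold other vials, two are empty, which ones varies. A vial that is home has its cap's underside 15 mm above the rack's top. Position and yaw vary.
- rack_hole0 (a point): Centre of the mouth of the rack's hole at y = -75 mm in the rack's frame, 50 mm above the table.
- rack_hole1 (a point): Centre of the mouth of the rack's hole at y = -25 mm in the rack's frame, 50 mm above the table.
- rack_hole2 (a point): Centre of the mouth of the rack's hole at y = 25 mm in the rack's frame, 50 mm above the table.
- rack_hole3 (a point): Centre of the mouth of the rack's hole at y = 75 mm in the rack's frame, 50 mm above the table.
- vial_b: Another vial of the same make, standing in a rack hole (origin at the foot, 10 mm above the table). Leave alone; its hole is taken.
- vial_c: Like vial_b, in another rack hole. Leave alone; its hole is taken.
- stand: Fixed plywood block 60 x 60 x 50 mm high, origin at the centre of its underside, with one blind hole in the middle of its top, 13 mm diameter, 40 mm deep; the core rod stands in it.
- rod: Core rod, standing upright in the stand at the start (foot 10 mm above the table, top 180 mm above it). Steel shaft 10 mm diameter x 130 mm, then a round black grip 18 mm diameter x 40 mm on top (170 mm in all, about 110 g). Origin: centre of its lower tip; z along its axis, up to the grip.
- rod_mid (a point): Point on the rod's axis 75 mm above its tip (about level with the bush's top when the rod is in place).
- tape: Bystander: roll of yellow tape lying flat, 100 mm diameter, 45 mm high; origin under its centre.
- glue: Bystander: slim yellow glue bottle, 36 mm diameter, 130 mm tall; origin under its centre.
- cup: Bystander: clear cup, 72 mm diameter, 90 mm tall; origin under its centre.
- brush: Bystander: paint brush lying on the table, 200 mm long, handle along its -x.
- sander: Bystander: grey sanding block 60 x 90 x 30 mm; origin under its centre.
- shell: Bystander: cream domed casting, 90 mm diameter, 38 mm high; origin under its centre.

How it is judged:
By the outcome, as a careful person would: the job done as asked, in the order asked, and still so for the second after the job is handed in, while the arm keeps its last pose, push and grip.
It also fails if it takes over 64 s, if anything falls off the work surface, if the arm or the gripper's body presses on something with over 40 N, if the wrist force passes 120 N, or if a joint passes its speed limit or range.

## Working session

There is one attempt and no reset: what is moved stays moved. The work goes in short steps, Python scripts to look and compute and a tool call to move; the robot and the scene stay as the last step left them, time stands still between calls to the robot, and variables do not carry over. Pictures are saved under pics/ and viewed, at most 10 in all, crops included, and the job is handed in when it is done.

```bash
ls; mkdir -p pics
```

Run:
```python
from workcell import manip, vision
import cv2,numpy as np
for n in("scene","top"):
    cv2.imwrite(f"pics/{n}0.png",vision.camera(n)); c=vision.calibration(n); print(n,{k:(np.round(v,4).tolist()) for k,v in c.items() if not isinstance(v,str)})
o=manip.get_obs(); print(o["clock"],o["position"],o["ee_rot"],o["grip_width"],manip.grasp_offset)
```

```text
pics
workcell.py
scene {'fx': 449.6057, 'fy': 449.6057, 'cx': 320.8927, 'cy': 237.4737, 'world_from_camera': [[0.092, -0.5533, 0.8279, 1.5641], [0.9956, 0.0651, -0.0672, -0.0642], [-0.0167, 0.8304, 0.5569, 0.7293], [0.0, 0.0, 0.0, 1.0]]}
top {'fx': 443.1481, 'fy': 443.1481, 'cx': 323.7877, 'cy': 242.6961, 'world_from_camera': [[0.0016, 0.9882, -0.1533, 0.4369], [-1.0, 0.0027, 0.007, 0.0027], [0.0074, 0.1533, 0.9881, 1.3313], [0.0, 0.0, 0.0, 1.0]]}
0.1 [ 0.22458162 -0.58289655  0.23058272] [ 9.83134716e-01  1.82881682e-01 -1.67128117e-04 -6.26955123e-04] 0.9997049966400947 0.0187
```

View pics/scene0.png

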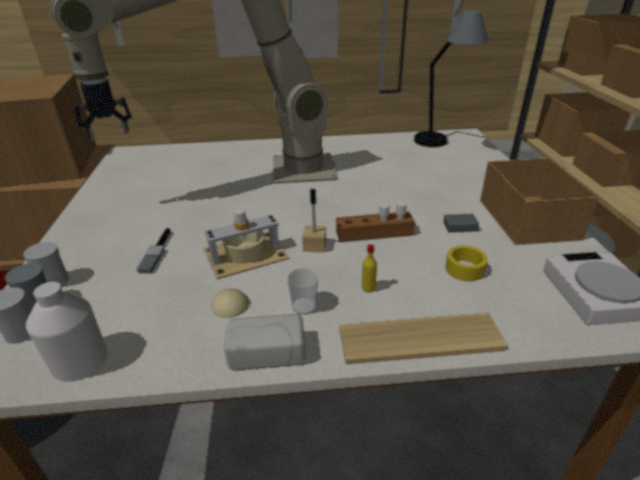

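View pics/top0.png

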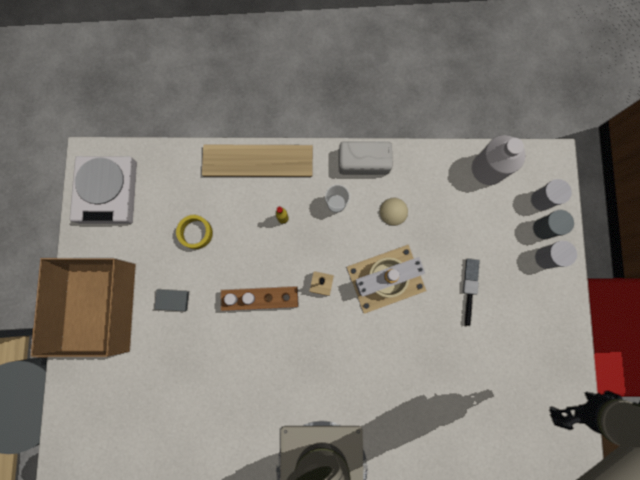

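The scene view shows the jig at about (242,240), the rod at (313,205) and the rack at (375,222). In the top view the jig is at (386,279), the vial cap at (393,275), the stand at (321,284) and the rack at (259,298). The taken holes are at about (230,299) and (248,298), the empty ones at (267,297) and (285,296). I'll enlarge these areas.

Run:
```python
import cv2,numpy as np
t=cv2.imread("pics/top0.png")[235:320,210:440]; s=cv2.imread("pics/scene0.png")[180:280,195:425]
f=lambda a:cv2.convertScaleAbs(cv2.resize(a,None,fx=3.4,fy=3.4,interpolation=cv2.INTER_CUBIC),alpha=1.3)
t,s=f(t),f(s)
cv2.imwrite("pics/crop0.png",np.vstack([t,s])[:600])
```

```text
(no output)
```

View pics/crop0.png

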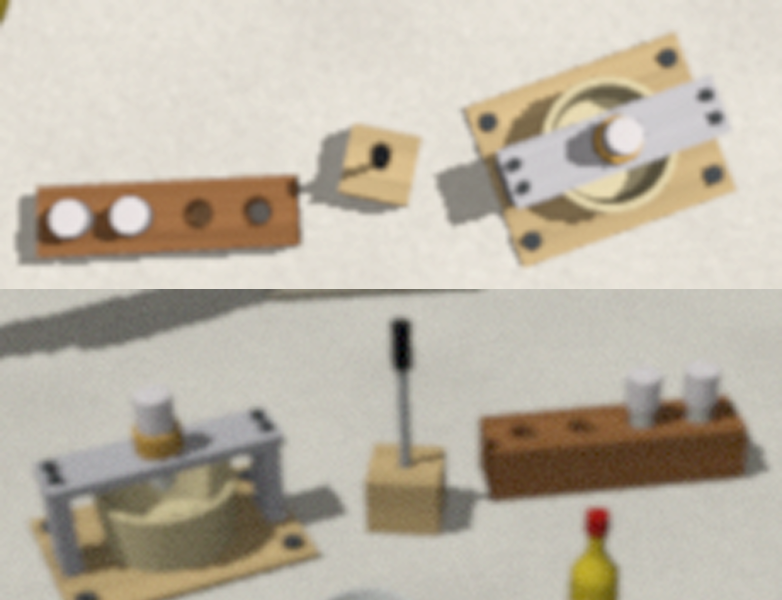

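The crop shows the rack's empty holes at crop (198,213) and (258,211), the vial cap at (626,135) and the rod grip at (381,155). Next I'll measure these with masks.

Create h.py:
```python
from workcell import manip, vision
import cv2,numpy as np
C={n:vision.calibration(n) for n in("top","scene")}
def ray(n,u,v):
    c=C[n];T=np.array(c["world_from_camera"]);d=T[:3,:3]@[(u-c["cx"])/c["fx"],-(v-c["cy"])/c["fy"],-1];return T[:3,3],d
def plane(n,u,v,z):
    o,d=ray(n,u,v);return o+d*(z-o[2])/d[2]
def tri(a,b):
    (o,d),(p,e)=ray("top",*a),ray("scene",*b);s=np.linalg.lstsq(np.c_[d,-e],p-o,rcond=None)[0];x,y=o+d*s[0],p+e*s[1];return (x+y)/2,np.linalg.norm(x-y)
def proj(n,P):
    c=C[n];T=np.array(c["world_from_camera"]);q=T[:3,:3].T@(np.array(P)-T[:3,3]);return np.array([c["cx"]-c["fx"]*q[0]/q[2],c["cy"]+c["fy"]*q[1]/q[2]])
def blobs(img,box,f,amin=15):
    x0,y0,x1,y1=box;m=f(cv2.cvtColor(img[y0:y1,x0:x1],cv2.COLOR_BGR2HSV).astype(int)).astype(np.uint8)
    n,l,s,c=cv2.connectedComponentsWithStats(m);return [(np.round(c[i]+[x0,y0],2),s[i],cv2.minAreaRect(np.argwhere(l==i)[:,::-1].astype(np.float32)+[x0,y0])) for i in range(1,n) if s[i][4]>=amin]
```

Run:
```python
from h import *
np.set_printoptions(precision=4,suppress=True)
t=cv2.imread("pics/top0.png");s=cv2.imread("pics/scene0.png")
def show(nm,n,img,box,f,z,amin=15):
    for c,st,r in blobs(img,box,f,amin): print(nm,n,c,st,"rect",np.round(r[0],1),np.round(r[1],1),round(r[2],1),"->",plane(n,*c,z),"rectc",plane(n,*r[0],z))
white=lambda h:(h[...,1]<25)&(h[...,2]>165)
show("cap","top",t,(384,264,404,285),white,.14)
show("caps","top",t,(221,288,258,308),white,.095,30)
dark=lambda h:h[...,2]<50
show("rodtop","top",t,(312,272,332,290),dark,.17,5)
show("grip","scene",s,(305,183,322,210),lambda h:h[...,2]<60,.16,5)
hole=lambda h:h[...,2]<85
show("hole","top",t,(260,288,293,306),hole,.045,8)
rack=lambda h:(h[...,1]>110)
show("rack","top",t,(215,280,302,318),rack,.05,200)
bush=lambda h:(h[...,1]>110)&(h[...,0]<22)
show("bush","scene",s,(230,200,255,240),bush,.1,15)
show("capS","scene",s,(230,205,250,228),lambda h:(h[...,1]<40)&(h[...,2]>130),.125,15)
plate=lambda h:(h[...,1]<40)&(h[...,2]>110)&(h[...,2]<190)&((h[...,0]>100))
show("plate","top",t,(350,255,430,300),plate,.09,100)
base=lambda h:(h[...,1]>60)&(h[...,0]<30)
show("base","top",t,(340,240,432,315),base,.006,100)
show("bolts","top",t,(345,240,432,315),lambda h:h[...,2]<75,.09,4)
print("expect centre bolt scale")
```

```text
Traceback (most recent call last):
  File "h.py", line 14, in blobs
    n,l,s,c=cv2.connectedComponentsWithStats(m);return [(np.round(c[i]+[x0,y0],2),s[i],cv2.minAreaRect(np.argwhere(l==i)[:,::-1].astype(np.float32)+[x0,y0])) for i in range(1,n) if s[i][4]>=amin]
                                                                                       ~~~~~~~~~~~~~~~^^^^^^^^^^^^^^^^^^^^^^^^^^^^^^^^^^^^^^^^^^^^^^^^^^^^^^
cv2.error: OpenCV(4.12.0) /io/opencv/modules/imgproc/src/convhull.cpp:143: error: (-215:Assertion failed) total >= 0 && (depth == CV_32F || depth == CV_32S) in function 'convexHull'
```

```bash
sed -i 's/cv2.minAreaRect(np.argwhere(l==i)\[:,::-1\].astype(np.float32)+\[x0,y0\])/cv2.minAreaRect((np.argwhere(l==i)[:,::-1]+[x0,y0]).astype(np.float32))/' h.py
```

Create m.py:
```python
from h import *
np.set_printoptions(precision=4,suppress=True)
t=cv2.imread("pics/top0.png");s=cv2.imread("pics/scene0.png")
def show(nm,n,img,box,f,z,amin=15):
    for c,st,r in blobs(img,box,f,amin): print(nm,c,st,"rect",np.round(r[0],1),np.round(r[1],1),round(r[2],1),"->",plane(n,*c,z),plane(n,*r[0],z))
white=lambda h:(h[...,1]<25)&(h[...,2]>165)
show("cap","top",t,(384,264,404,285),white,.14)
show("caps","top",t,(221,288,258,308),white,.095,30)
show("rodtop","top",t,(312,272,332,290),lambda h:h[...,2]<50,.17,5)
show("grip","scene",s,(305,183,322,210),lambda h:h[...,2]<60,.16,5)
show("hole","top",t,(260,288,293,306),lambda h:h[...,2]<85,.045,8)
show("rack","top",t,(215,280,302,318),lambda h:h[...,1]>110,.05,200)
show("bush","scene",s,(230,200,255,240),lambda h:(h[...,1]>110)&(h[...,0]<22),.1,15)
show("capS","scene",s,(230,205,250,228),lambda h:(h[...,1]<40)&(h[...,2]>130),.125,15)
show("base","top",t,(340,240,432,315),lambda h:(h[...,1]>60)&(h[...,0]<30),.006,100)
show("bolts","top",t,(345,240,432,315),lambda h:h[...,2]<75,.09,4)
```

```bash
python3 m.py
```

```text
cap [393.88 274.09] [ 5  5 11 11 82] rect [393.6 274. ] [9.6 9.4] 53.1 -> [ 0.5367 -0.1947  0.14  ] [ 0.5369 -0.1941  0.14  ]
caps [229.77 298.56] [ 5  6  9 10 71] rect [229.5 298.5] [8.5 8.5] 45.0 -> [0.4717 0.2537 0.095 ] [0.4719 0.2544 0.095 ]
caps [247.82 297.81] [23  6  9  9 67] rect [248. 298.] [8. 8.] 90.0 -> [0.4739 0.2039 0.095 ] [0.4734 0.2034 0.095 ]
rodtop [321.43 280.62] [ 8  6  4  6 21] rect [321.5 280.5] [5. 3.] 90.0 -> [0.5166 0.0005 0.17  ] [0.517  0.0003 0.17  ]
grip [312.61 196.49] [ 6  7  5 14 57] rect [313.  196.5] [13.  4.] 90.0 -> [0.5224 0.0006 0.16  ] [0.5226 0.0016 0.16  ]
hole [285.26 296.5 ] [22  5  8  8 46] rect [285.5 296.5] [7. 7.] 0.0 -> [0.4793 0.1044 0.045 ] [0.4793 0.1037 0.045 ]
hole [267.88 297.12] [ 5  6  7  8 41] rect [267.5 297. ] [6.4 6.4] 45.0 -> [0.4774 0.1544 0.045 ] [0.4778 0.1555 0.045 ]
rack [263.06 298.23] [   6    7   77   23 1161] rect [258.7 298.3] [19.7 76.2] 87.3 -> [0.4741 0.1675 0.05  ] [0.474  0.1801 0.05  ]
bush [241.29 225.58] [ 5 22 13  8 72] rect [241.2 225.7] [ 6.5 12.2] 84.8 -> [ 0.5483 -0.1913  0.1   ] [ 0.5489 -0.1915  0
[... 835 characters left out ...]
2.1] 45.0 -> [ 0.5157 -0.1089  0.09  ] [ 0.5157 -0.1089  0.09  ]
bolts [399.79 287.46] [49 43 11 10 28] rect [399.4 287.9] [ 2.7 13.4] 41.6 -> [ 0.5035 -0.2187  0.09  ] [ 0.5023 -0.2176  0.09  ]
bolts [357.54 289.  ] [11 44  4 11 13] rect [357.5 289. ] [10.4  0.9] 71.6 -> [ 0.499  -0.1005  0.09  ] [ 0.499  -0.1004  0.09  ]
bolts [419.25 286.08] [73 45  4  4 12] rect [419.5 286.5] [3. 3.] 90.0 -> [ 0.5075 -0.2733  0.09  ] [ 0.5063 -0.2739  0.09  ]
bolts [363.5 289.5] [18 49  2  2  4] rect [363.5 289.5] [1. 1.] 90.0 -> [ 0.4976 -0.1171  0.09  ] [ 0.4976 -0.1171  0.09  ]
bolts [365.71 305.5 ] [19 64  4  4 14] rect [365.5 305.5] [3. 3.] 90.0 -> [ 0.4534 -0.1227  0.09  ] [ 0.4534 -0.1221  0.09  ]
```

Request:
send_path:
  steps: [0, 0, -0.15, 0.06, -0.035, 0, 1, 0, 0, -0.3, 0.115, -0.07, 0, 1, 0, 0, -0.45, 0.17, -0.1, 0, 1, 0, 0, -0.6, 0.225, -0.13, 0, 1, 0, 0, -0.75, 0.28, -0.165, 0, 1, 0, 0, -0.9, 0.335, -0.195, 0, 1, 0, 0, -1.05, 0.385, -0.225, 0, 1, 0, 0, -1.203, 0.43, -0.251, 0.02, 1, 0, 0, -1.203, 0.4305, -0.2509, 0.03, 1, 0, 0, -1.203, 0.4305, -0.2509, 0.03, 1, 0, 0, -1.203, 0.4305, -0.2509, 0.03, 1, 0, 0, -1.203, 0.4305, -0.2509, 0.03, 1]
  clamp_n: 40

```text
clock: 1.6
position: [0.5359, -0.1956, 0.202]
ee_rot: [0.708, 0.706, -0.0, 0.001]
ft_force: [-0.3, 0.2, 0.0]
grip_width: 1.001
grasp_force: 0.0
```

```bash
python3 -c "
from h import *
o=manip.get_obs();print(o['ee_rot'],o['position'])
for n in('top','scene'): cv2.imwrite(f'pics/{n}1.png',vision.camera(n))
s=cv2.imread('pics/scene1.png')[150:275,175:335];t=cv2.imread('pics/top1.png')[215:340,330:490]
cv2.imwrite('pics/c1.png',cv2.resize(np.hstack([s,t]),None,fx=2.5,fy=2.5,interpolation=2))"
```

```text
[ 7.07960360e-01  7.06251946e-01 -5.04885035e-05  5.61041697e-04] [ 0.53593033 -0.19563756  0.20195664]
```

View pics/c1.png

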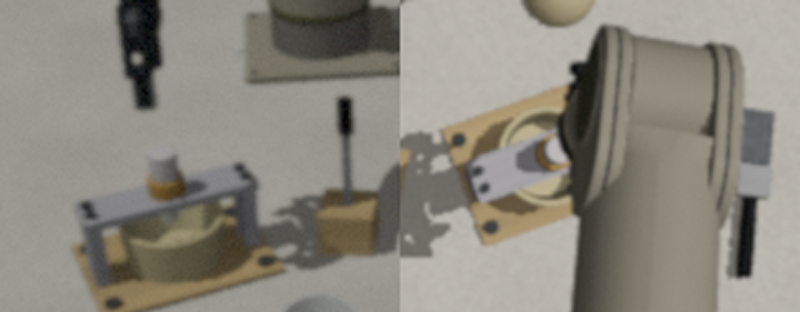

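The scene view shows the fingertip at about (233,192) px and the cap at about (239,213). I'll compare both with the projections.

```bash
python3 -c "
from h import *
for z in (.10,.11,.125,.14,.202,.215,.25): print(z,proj('scene',(.536,-.1945,z)))
s=cv2.imread('pics/scene1.png')
for c,st,r in blobs(s,(222,150,245,200),lambda h:h[...,2]<55,10): print('finger',c,st)
d=cv2.cvtColor(s,cv2.COLOR_BGR2HSV)
for v in range(180,194): print(v,np.where(d[v,220:250,2]<60)[0]+220)
for v in range(207,229): print(v,d[v,228:252,1].tolist(),d[v,228:252,2].tolist()) if v%4==0 else 0
"
```

```text
0.1 [240.31129116 223.19883682]
0.11 [239.87007405 219.98718505]
0.125 [239.20043255 215.11281537]
0.14 [238.52123356 210.16887609]
0.202 [235.60791069 188.96258495]
0.215 [234.97444995 184.35157765]
0.25 [233.22788176 171.63817956]
finger [231.13 167.31] [  1   0  16  43 448]
180 [227 228 229 230 231 232 233 234]
181 [228 229 230 231 232 233 234]
182 [229 230 231 232 233 234]
183 [229 230 231 232 233 234]
184 [229 230 231 232 233 234]
185 [229 230 231 232 233 234 235]
186 [230 231 232 233 234 235]
187 [230 231 232 233 234 235]
188 [230 231 232 233 234 235]
189 [230 231 232 233 234 235]
190 [230 231 232 233 234 235]
191 [230 231 232 233 234 235]
192 [231 232 233 234]
193 []
208 [15, 13, 15, 15, 13, 15, 15, 13, 13, 10, 10, 8, 7, 11, 10, 12, 12, 13, 13, 15, 12, 18, 16, 16] [153, 152, 152, 154, 153, 156, 156, 157, 157, 157, 155, 155, 155, 156, 155, 153, 151, 153, 154, 156, 155, 156, 156, 156]
212 [13, 15, 13, 13, 13, 16, 7, 5, 5, 3, 5, 6, 2, 5, 9, 4, 9, 16, 16, 17, 15, 13, 13, 15] [153, 154, 154, 152, 152, 148, 149, 155, 157, 157, 156, 159, 153, 152, 144, 133, 119, 126, 143, 153, 156, 1
[... 161 characters left out ...]
114, 104, 98, 89, 89, 86, 101, 128, 146, 153, 154, 154, 155]
220 [15, 18, 15, 17, 23, 39, 53, 43, 20, 6, 6, 7, 2, 5, 11, 6, 12, 29, 57, 68, 25, 8, 4, 0] [155, 154, 154, 154, 155, 151, 143, 131, 128, 121, 118, 113, 105, 95, 95, 87, 84, 78, 76, 90, 111, 128, 135, 133]
224 [12, 12, 7, 9, 7, 29, 80, 123, 144, 144, 137, 133, 138, 140, 143, 159, 157, 154, 170, 147, 96, 39, 7, 7] [149, 151, 146, 143, 139, 133, 125, 124, 122, 124, 127, 123, 118, 113, 112, 104, 94, 86, 75, 71, 69, 72, 70, 71]
228 [4, 4, 4, 7, 4, 2, 22, 62, 110, 138, 156, 161, 148, 152, 159, 155, 136, 113, 97, 65, 36, 3, 8, 2] [136, 137, 135, 139, 137, 132, 127, 116, 114, 109, 103, 100, 95, 92, 85, 82, 79, 77, 76, 75, 78, 83, 96, 107]
```

Request:
send_path:
  steps: [0, 0, 0, 0.002, 0, 0.03, 1, 0, 0, 0, 0.002, 0, 0.06, 1, 0, 0, 0, 0.002, 0, 0.08, 1, 0, 0, 0, 0.002, 0, 0.089, 1, 0, 0, 0, 0.002, 0, 0.089, 1, 0, 0, 0, 0.002, 0, 0.089, 0.6, 0, 0, 0, 0.002, 0, 0.089, 0.3, 0, 0, 0, 0.002, 0, 0.089, 0.1, 0, 0, 0, 0.002, 0, 0.089, 0.1, 0, 0, 0, 0.002, 0, 0.089, 0.1, 0, 0, 0, 0.002, 0, 0.089, 0.1, 0, 0, 0, 0.002, 0, 0.089, 0.1]
  clamp_n: 40

```text
clock: 3.2
position: [0.5365, -0.1924, 0.1129]
ee_rot: [0.707, 0.707, 0.0, 0.0]
ft_force: [-1.5, 0.2, 6.4]
grip_width: 0.337
grasp_force: 39.4
```

Request:
send_path:
  steps: [0, 0, 0, 0, 0, -0.02, 0.1, 0, 0, 0, 0, 0, -0.06, 0.1, 0, 0, 0, 0, 0, -0.1, 0.1, 0, 0, 0, 0, 0, -0.14, 0.1, 0, 0, 0, 0, 0, -0.165, 0.1, 0, 0, 0, 0, 0, -0.17, 0.1, 0, 0, 0, 0, 0, -0.17, 0.1]

```text
clock: 4.08
position: [0.536, -0.1923, 0.2814]
ee_rot: [0.707, 0.707, -0.0, -0.0]
ft_force: [-0.0, -0.8, -0.6]
grip_width: 0.337
grasp_force: 39.5
```

```bash
python3 -c "
from h import *
o=manip.get_obs();print(o['position'],o['ee_rot'],o['ft_force'])
for n in('top','scene'): cv2.imwrite(f'pics/{n}2.png',vision.camera(n))
s=cv2.imread('pics/scene2.png')[125:265,185:295];t=cv2.imread('pics/top2.png')[215:355,350:460]
cv2.imwrite('pics/c2.png',cv2.resize(np.hstack([s,t]),None,fx=3.5,fy=3.5,interpolation=2))"
```

```text
[ 0.53600655 -0.19227826  0.28139685] [ 7.07083840e-01  7.07129601e-01 -2.30200323e-04 -3.43406003e-04] [-0.03372459 -0.80062128 -0.60549736]
```

View pics/c2.png

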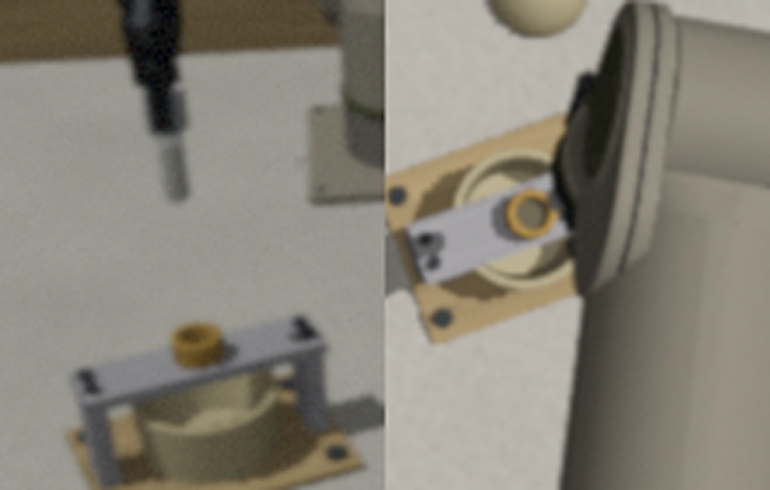

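The scene view shows the vial hanging upright in the gripper, body at about (233,172) px, with the bush free at about (241,223). In the top view the bush ring is at about (391,275).

```bash
python3 -c "
from h import *
np.set_printoptions(precision=4,suppress=True)
s=cv2.imread('pics/scene2.png');t=cv2.imread('pics/top2.png')
b=lambda h:(h[...,1]>105)&(h[...,0]<26)
for n,im,box in(('top',t,(378,262,402,288)),('scene',s,(230,212,252,235))):
  for c,st,r in blobs(im,box,b,20):
    print(n,c,st,plane(n,*c,.11),plane(n,*c,.10), plane(n,*r[0],.11))
h=cv2.cvtColor(s,cv2.COLOR_BGR2HSV)
for v in range(160,186,2): print(v,h[v,225:245,2].tolist())
for z in (.21,.225,.24,.255,.28): print(z,proj('scene',(.536,-.1923,z)))
hh=cv2.cvtColor(t,cv2.COLOR_BGR2HSV)
for v in range(268,283): print(v,hh[v,380:402,1].tolist())
"
```

```text
top [390.44 276.34] [ 7  8 14 13 85] [ 0.533 -0.19   0.11 ] [ 0.5337 -0.1916  0.1   ] [ 0.5339 -0.193   0.11  ]
scene [241.   223.32] [  5   6  13  12 137] [ 0.5532 -0.1906  0.11  ] [ 0.5368 -0.1926  0.1   ] [ 0.5541 -0.1906  0.11  ]
160 [142, 128, 101, 65, 35, 25, 23, 25, 26, 45, 62, 68, 83, 109, 132, 149, 151, 152, 153, 153]
162 [148, 137, 116, 88, 65, 60, 52, 50, 51, 60, 69, 89, 111, 134, 148, 152, 154, 152, 151, 154]
164 [149, 149, 143, 133, 122, 114, 109, 105, 103, 103, 105, 112, 129, 146, 155, 152, 153, 153, 155, 153]
166 [150, 149, 150, 146, 143, 132, 126, 122, 112, 105, 105, 109, 125, 147, 150, 155, 153, 153, 154, 152]
168 [151, 151, 150, 150, 143, 132, 119, 108, 102, 94, 89, 97, 116, 137, 149, 153, 155, 154, 155, 156]
170 [154, 150, 150, 148, 146, 133, 120, 111, 104, 95, 87, 91, 113, 135, 151, 154, 153, 153, 155, 155]
172 [150, 150, 152, 150, 150, 140, 129, 114, 104, 96, 93, 90, 105, 130, 147, 152, 153, 153, 155, 155]
174 [152, 152, 153, 151, 149, 141, 134, 119, 108, 101, 95, 88, 97, 120, 140, 153, 155, 156, 156, 157]
176 [154, 154, 155, 154, 152, 143, 133, 120, 108, 102, 93
[... 1287 characters left out ...]
68, 67, 66, 58, 85, 133, 125, 113, 82, 32, 8]
276 [4, 5, 5, 14, 95, 143, 137, 119, 81, 65, 68, 65, 68, 65, 61, 84, 140, 140, 125, 99, 51, 7]
277 [4, 2, 5, 6, 82, 144, 140, 125, 93, 71, 65, 68, 67, 66, 59, 96, 141, 135, 107, 72, 28, 5]
278 [4, 5, 5, 5, 59, 140, 141, 131, 112, 79, 65, 65, 65, 63, 72, 122, 146, 116, 66, 27, 6, 6]
279 [4, 2, 3, 5, 32, 115, 145, 137, 127, 109, 90, 77, 75, 78, 108, 139, 135, 92, 36, 6, 5, 5]
280 [5, 4, 8, 3, 8, 58, 126, 143, 138, 131, 124, 115, 113, 123, 137, 139, 114, 57, 15, 3, 5, 6]
281 [3, 4, 7, 5, 8, 11, 68, 131, 142, 140, 138, 137, 136, 139, 127, 105, 66, 23, 5, 3, 3, 4]
282 [3, 5, 6, 7, 7, 5, 14, 54, 108, 130, 136, 131, 118, 95, 68, 37, 16, 5, 5, 8, 12, 17]
```

Request:
send_path:
  steps: [0, 0, 0, 0.03, -0.005, 0, 0.1, 0, 0, 0, 0.08, -0.015, 0, 0.1, 0, 0, 0, 0.13, -0.025, 0, 0.1, 0, 0, 0, 0.18, -0.035, 0, 0.1, 0, 0, 0, 0.23, -0.045, 0, 0.1, 0, 0, 0, 0.27, -0.055, 0, 0.1, 0, 0, 0, 0.29, -0.057, 0, 0.1, 0, 0, 0, 0.296, -0.057, 0, 0.1, 0, 0, 0, 0.296, -0.057, 0.03, 0.1, 0, 0, 0, 0.296, -0.057, 0.07, 0.1, 0, 0, 0, 0.296, -0.057, 0.09, 0.1, 0, 0, 0, 0.296, -0.057, 0.1, 0.1, 0, 0, 0, 0.296, -0.057, 0.1, 0.1, 0, 0, 0, 0.296, -0.057, 0.1, 0.1]

```text
clock: 5.92
position: [0.4798, 0.1036, 0.1831]
ee_rot: [0.707, 0.707, 0.0, 0.0]
ft_force: [0.3, -0.3, 0.8]
grip_width: 0.336
grasp_force: 39.5
```

```bash
python3 -c "
from h import *
np.set_printoptions(precision=4,suppress=True)
o=manip.get_obs();print(o['position'],o['ee_rot'],o['ft_force'])
for n in('top','scene'): cv2.imwrite(f'pics/{n}3.png',vision.camera(n))
s0=cv2.imread('pics/scene0.png')
for c,st,r in blobs(s0,(338,214,376,232),lambda h:h[...,2]<57,5): print(c,st,plane('scene',*c,.047))
s=cv2.imread('pics/scene3.png')[165:245,300:420]
p=o['position'];print([proj('scene',(p[0],p[1]+.0003,z)) for z in (p[2]-.058,p[2]-.02)],proj('scene',(.479,.1042,.05)))
cv2.imwrite('pics/c3.png',cv2.resize(s,None,fx=6,fy=6,interpolation=2))"
```

```text
[0.4798 0.1036 0.1831] [0.7072 0.707  0.0005 0.0004] [ 0.3103 -0.3131  0.7532]
[array([348.9556, 198.0368]), array([349.2076, 185.7665])] [348.5378 220.9513]
```

View pics/c3.png

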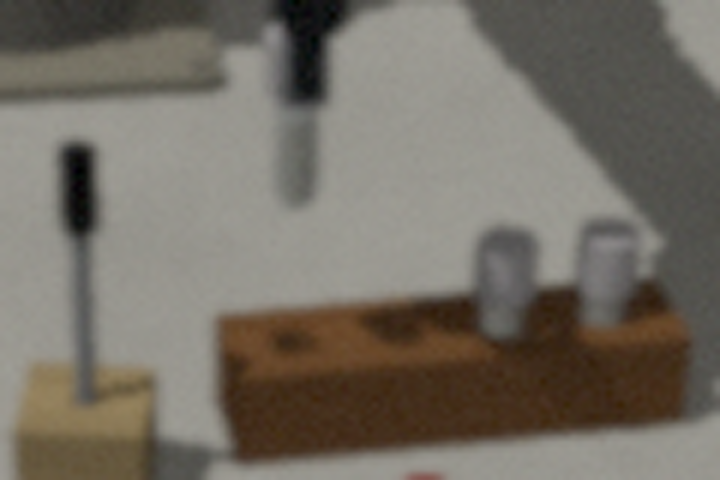

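The vial foot is at about (349.5,198) px, directly over the empty hole at (349.2,222). I'll lower it to just past the mouth and check the force.

Request:
send_path:
  steps: [0, 0, 0, 0.0005, 0, 0.03, 0.1, 0, 0, 0, 0.0005, 0, 0.06, 0.1, 0, 0, 0, 0.0005, 0, 0.073, 0.1, 0, 0, 0, 0.0005, 0, 0.08, 0.1, 0, 0, 0, 0.0005, 0, 0.085, 0.1, 0, 0, 0, 0.0005, 0, 0.09, 0.1, 0, 0, 0, 0.0005, 0, 0.09, 0.1]

```text
clock: 6.9
position: [0.4793, 0.1042, 0.0923]
ee_rot: [0.707, 0.707, -0.0, 0.0]
ft_force: [-0.4, 0.4, 0.1]
grip_width: 0.334
grasp_force: 39.5
```

Request:
send_path:
  steps: [0, 0, 0, 0, 0, 0.006, 0.1, 0, 0, 0, 0, 0, 0.012, 0.1, 0, 0, 0, 0, 0, 0.017, 0.1, 0, 0, 0, 0, 0, 0.021, 0.1, 0, 0, 0, 0, 0, 0.024, 0.1, 0, 0, 0, 0, 0, 0.0245, 0.1, 0, 0, 0, 0, 0, 0.0245, 0.1]

```text
clock: 7.78
position: [0.4793, 0.1042, 0.0679]
ee_rot: [0.707, 0.707, -0.0, 0.0]
ft_force: [0.1, 0.4, 1.9]
grip_width: 0.341
grasp_force: 39.8
```

Request:
send_path:
  steps: [0, 0, 0, 0, 0, 0.001, 0.1, 0, 0, 0, 0, 0, 0.002, 0.1, 0, 0, 0, 0, 0, 0.002, 0.1]

```text
clock: 8.15
position: [0.4798, 0.1046, 0.0677]
ee_rot: [0.707, 0.707, 0.0, 0.001]
ft_force: [-8.1, -1.9, 24.8]
grip_width: 0.339
grasp_force: 42.3
```

Request:
send_path:
  steps: [0, 0, 0, 0, 0, 0, 0.5, 0, 0, 0, 0, 0, 0, 0.8, 0, 0, 0, 0, 0, 0, 1, 0, 0, 0, 0, 0, 0, 1, 0, 0, 0, 0, 0, 0, 1, 0, 0, 0, 0, 0, -0.01, 1, 0, 0, 0, 0, 0, -0.03, 1, 0, 0, 0, 0, 0, -0.06, 1, 0, 0, 0, 0, 0, -0.1, 1, 0, 0, 0, 0, 0, -0.15, 1, 0, 0, 0, -0.05, 0, -0.17, 1, 0, 0, 0, -0.08, 0.03, -0.17, 1, 0, 0, 0, -0.1, 0.037, -0.17, 1, 0, 0, 0, -0.105, 0.038, -0.17, 1, 0, 0, 0, -0.105, 0.038, -0.17, 1]

```text
clock: 10.02
position: [0.5167, 0.0002, 0.2358]
ee_rot: [0.707, 0.707, -0.0, -0.0]
ft_force: [0.3, 0.4, 0.2]
grip_width: 0.996
grasp_force: 0.0
```

```bash
python3 -c "
from h import *
np.set_printoptions(precision=4,suppress=True)
o=manip.get_obs();print(o['position'],o['ee_rot'],o['ft_force'])
for n in('top','scene'): cv2.imwrite(f'pics/{n}4.png',vision.camera(n))
s=cv2.imread('pics/scene4.png')[150:250,290:420];t=cv2.imread('pics/top4.png')[250:350,210:340]
cv2.imwrite('pics/c4.png',cv2.resize(np.hstack([s,t]),None,fx=3,fy=3,interpolation=2))
"
```

```text
[0.5167 0.0002 0.2358] [ 0.7067  0.7075 -0.     -0.0003] [0.3047 0.3845 0.2133]
```

View pics/c4.png

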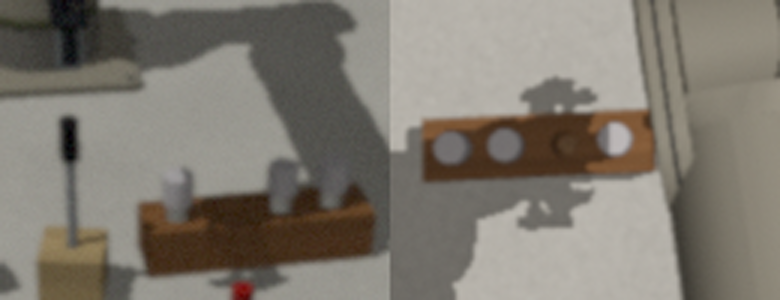

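The scene view shows the vial seated in the end hole, level with the other two caps. The rod grip is at about (313,196) px. Next I'll grasp the rod.

Request:
send_path:
  steps: [0, 0, 0, 0, 0.0005, 0.03, 1, 0, 0, 0, 0, 0.0005, 0.06, 1, 0, 0, 0, 0, 0.0005, 0.085, 1, 0, 0, 0, 0, 0.0005, 0.094, 1, 0, 0, 0, 0, 0.0005, 0.094, 1, 0, 0, 0, 0, 0.0005, 0.094, 0.5, 0, 0, 0, 0, 0.0005, 0.094, 0.2, 0, 0, 0, 0, 0.0005, 0.094, 0.1, 0, 0, 0, 0, 0.0005, 0.094, 0, 0, 0, 0, 0, 0.0005, 0.094, 0, 0, 0, 0, 0, 0.0005, 0.094, 0, 0, 0, 0, 0, 0.0005, 0.094, 0]
  clamp_n: 60

```text
clock: 11.62
position: [0.5181, -0.0008, 0.1422]
ee_rot: [0.707, 0.707, 0.0, 0.0]
ft_force: [-0.2, -0.4, 5.6]
grip_width: 0.19
grasp_force: 58.6
```

```bash
python3 -c "
from h import *
o=manip.get_obs();print(o['position'],o['ee_rot'],o['ft_force'],o['torque'])"
```

```text
[ 0.5180715  -0.00079588  0.1421725 ] [7.07118109e-01 7.07095336e-01 2.45356845e-04 3.24370150e-04] [-0.19561629 -0.43343595  5.59810946] [-0.06945091  0.03657439  0.00896146]
```

Request:
send_path:
  steps: [0, 0, 0, 0, 0, -0.01, 0, 0, 0, 0, 0, 0, -0.03, 0, 0, 0, 0, 0, 0, -0.06, 0, 0, 0, 0, 0, 0, -0.09, 0, 0, 0, 0, 0, 0, -0.12, 0, 0, 0, 0, 0, 0, -0.15, 0, 0, 0, 0, 0, 0, -0.17, 0, 0, 0, 0, 0, 0, -0.18, 0, 0, 0, 0, 0, 0, -0.18, 0, 0, 0, 0, 0, 0, -0.18, 0, 0, 0, 0, 0, 0, -0.18, 0]

```text
clock: 13.0
position: [0.5174, -0.0008, 0.321]
ee_rot: [0.707, 0.707, -0.0, -0.0]
ft_force: [0.1, -0.8, -0.8]
grip_width: 0.197
grasp_force: 58.7
```

Create r.py:
```python
from h import *
import sys
k=sys.argv[1];np.set_printoptions(precision=4,suppress=True)
o=manip.get_obs();p=o['position'];print(p,o['ee_rot'],o['ft_force'])
for n in('top','scene'): cv2.imwrite(f'pics/{n}{k}.png',vision.camera(n))
g=cv2.cvtColor(cv2.imread(f'pics/scene{k}.png'),cv2.COLOR_BGR2GRAY).astype(float)
for z in np.arange(.010,.130,.012)-.142+p[2]:   # shaft points along the TCP's vertical
    u,v=proj('scene',(p[0],p[1],z)); u0=int(round(u));w=g[int(round(v)),u0-11:u0+12]
    d=np.median(w)-w; d[d<18]=0
    c=u0-11+(d*np.arange(23)).sum()/max(d.sum(),1); 
    print(f'{z:.3f} exp {u:.2f},{v:.1f} seen {c:.2f} diff_mm {(c-u)/449.6*1.2e3:.1f} n{(d>0).sum()}')
```

```bash
python3 r.py 5
```

```text
[ 0.5174 -0.0008  0.321 ] [ 0.7071  0.7071 -0.0004 -0.0005] [ 0.0872 -0.7508 -0.7902]
0.189 exp 311.62,185.8 seen 312.44 diff_mm 2.2 n4
0.201 exp 311.49,181.7 seen 312.49 diff_mm 2.7 n4
0.213 exp 311.36,177.5 seen 312.08 diff_mm 1.9 n3
0.225 exp 311.23,173.2 seen 300.00 diff_mm -30.0 n0
0.237 exp 311.09,168.9 seen 300.00 diff_mm -29.6 n0
0.249 exp 310.95,164.6 seen 300.00 diff_mm -29.2 n0
0.261 exp 310.82,160.2 seen 300.00 diff_mm -28.9 n0
0.273 exp 310.68,155.8 seen 316.05 diff_mm 14.3 n3
0.285 exp 310.53,151.3 seen 320.05 diff_mm 25.4 n3
0.297 exp 310.39,146.7 seen 299.00 diff_mm -30.4 n0
```

Request:
send_path:
  steps: [0, 0, 0, -0.02, 0.002, 0, 0, 0, 0, 0, -0.05, 0.005, 0, 0, 0, 0, 0, -0.085, 0.008, 0, 0, 0, 0, 0, -0.12, 0.011, 0, 0, 0, 0, 0, -0.15, 0.014, 0, 0, 0, 0, 0, -0.175, 0.017, 0, 0, 0, 0, 0, -0.188, 0.018, 0, 0, 0, 0, 0, -0.193, 0.018, 0.01, 0, 0, 0, 0, -0.193, 0.018, 0.03, 0, 0, 0, 0, -0.193, 0.018, 0.04, 0, 0, 0, 0, -0.193, 0.018, 0.04, 0, 0, 0, 0, -0.193, 0.018, 0.04, 0, 0, 0, 0, -0.193, 0.018, 0.04, 0]

```text
clock: 14.72
position: [0.5361, -0.1937, 0.2825]
ee_rot: [0.707, 0.707, 0.0, 0.001]
ft_force: [-0.0, -0.8, -0.8]
grip_width: 0.196
grasp_force: 58.7
```

```bash
python3 r.py 6; python3 -c "
import cv2,numpy as np
s=cv2.imread('pics/scene6.png')[130:240,180:290];t=cv2.imread('pics/top6.png')[225:335,340:450]
cv2.imwrite('pics/c6.png',cv2.resize(np.hstack([s,t]),None,fx=3.6,fy=3.6,interpolation=2))"
```

```text
[ 0.5361 -0.1937  0.2825] [0.707  0.7072 0.0002 0.0006] [-0.032  -0.7802 -0.8345]
0.151 exp 238.34,206.7 seen 239.04 diff_mm 1.9 n3
0.163 exp 237.78,202.6 seen 238.78 diff_mm 2.7 n5
0.175 exp 237.22,198.5 seen 238.08 diff_mm 2.3 n5
0.187 exp 236.66,194.4 seen 237.54 diff_mm 2.4 n4
0.199 exp 236.08,190.2 seen 236.95 diff_mm 2.3 n5
0.211 exp 235.50,185.9 seen 236.23 diff_mm 1.9 n5
0.223 exp 234.91,181.6 seen 235.87 diff_mm 2.6 n5
0.235 exp 234.32,177.3 seen 235.05 diff_mm 2.0 n5
0.247 exp 233.72,172.9 seen 234.81 diff_mm 2.9 n5
0.259 exp 233.11,168.5 seen 233.93 diff_mm 2.2 n5
```

View pics/c6.png

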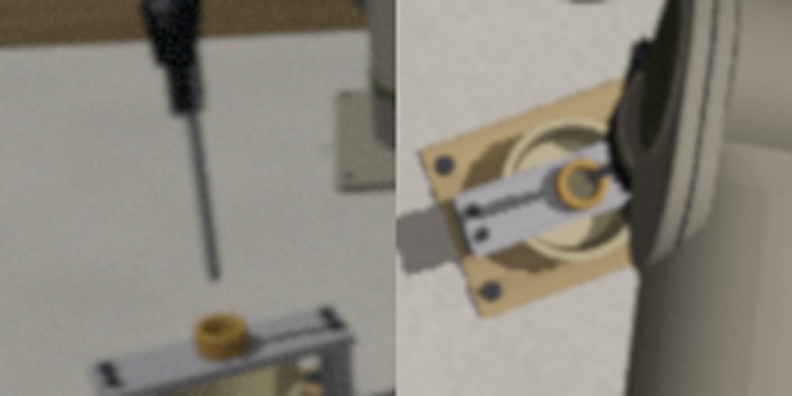

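The rod hangs upright in the scene view, its tip at about (239,207) px above the bush mouth at about (241,221). In the top view the shaft shows near the bush at about (396,274). I'll measure both bush and rod in both views.

```bash
python3 -c "
from h import *
np.set_printoptions(precision=4,suppress=True)
s=cv2.imread('pics/scene6.png');t=cv2.imread('pics/top6.png')
h=cv2.cvtColor(s,cv2.COLOR_BGR2HSV)
for v in range(217,231): print(v,h[v,231:253,1].tolist())
p=(.5361,-.1914);print([proj('top',(*p,z)) for z in(.11,.151,.17,.19)],[proj('scene',(.5355,-.1914,z)) for z in(.09,.1,.11)])
h=cv2.cvtColor(t,cv2.COLOR_BGR2HSV)
for v in range(268,285): print(v,h[v,382:406,2].tolist(),h[v,382:406,1].tolist())
"
```

```text
217 [13, 15, 17, 19, 22, 36, 46, 61, 67, 76, 79, 83, 80, 75, 60, 45, 29, 19, 19, 14, 15, 15]
218 [13, 17, 20, 29, 43, 67, 89, 107, 122, 129, 136, 137, 137, 125, 109, 89, 57, 31, 15, 15, 16, 12]
219 [15, 16, 29, 47, 78, 110, 137, 142, 151, 147, 151, 153, 156, 149, 149, 128, 91, 45, 21, 9, 4, 4]
220 [13, 22, 39, 74, 113, 137, 152, 144, 147, 170, 154, 157, 160, 146, 152, 147, 113, 55, 15, 6, 2, 2]
221 [17, 25, 50, 92, 128, 162, 170, 164, 169, 181, 152, 156, 167, 157, 145, 159, 121, 63, 11, 6, 0, 6]
222 [16, 22, 52, 98, 141, 151, 158, 165, 177, 160, 157, 157, 160, 158, 157, 154, 134, 63, 10, 2, 6, 8]
223 [13, 21, 44, 89, 133, 150, 160, 152, 153, 171, 160, 153, 158, 165, 154, 171, 135, 82, 10, 6, 10, 7]
224 [5, 11, 29, 74, 135, 155, 158, 149, 151, 153, 149, 159, 152, 167, 147, 151, 126, 92, 32, 11, 9, 6]
225 [2, 4, 16, 57, 115, 148, 156, 160, 159, 165, 144, 162, 148, 171, 155, 163, 140, 108, 40, 4, 7, 0]
226 [4, 2, 8, 46, 104, 144, 158, 152, 165, 170, 157, 155, 168, 179, 165, 165, 148, 83, 35, 11, 13, 5]
227 [6, 4, 8, 37, 91, 132, 150, 168, 158, 149, 155, 157, 159, 143, 156, 147, 109, 58,
[... 3397 characters left out ...]
, 144, 141, 140, 138, 137, 138, 126, 105, 66, 22, 5, 3, 5, 3, 5, 5, 10, 37]
282 [133, 116, 106, 99, 94, 96, 109, 128, 142, 153, 157, 156, 162, 164, 162, 163, 162, 155, 146, 130, 99, 58, 37, 47] [4, 4, 5, 5, 14, 56, 101, 128, 136, 130, 117, 96, 66, 34, 14, 5, 5, 7, 10, 12, 10, 4, 28, 33]
283 [158, 150, 133, 119, 113, 104, 105, 113, 124, 137, 148, 157, 162, 163, 158, 151, 142, 130, 115, 93, 64, 37, 34, 49] [3, 3, 6, 4, 5, 7, 12, 29, 45, 47, 36, 23, 16, 9, 6, 12, 18, 31, 35, 41, 44, 28, 38, 42]
284 [167, 165, 158, 154, 149, 135, 142, 148, 152, 155, 161, 166, 157, 146, 136, 129, 121, 112, 95, 77, 59, 39, 39, 47] [5, 5, 3, 5, 5, 4, 5, 3, 5, 7, 8, 9, 11, 17, 26, 38, 51, 59, 67, 73, 78, 52, 39, 38]
```

Request:
send_path:
  steps: [0, 0, 0, -0.0012, -0.0006, 0, 0, 0, 0, 0, -0.0012, -0.0006, 0.005, 0, 0, 0, 0, -0.0012, -0.0006, 0.015, 0, 0, 0, 0, -0.0012, -0.0006, 0.025, 0, 0, 0, 0, -0.0012, -0.0006, 0.035, 0, 0, 0, 0, -0.0012, -0.0006, 0.045, 0, 0, 0, 0, -0.0012, -0.0006, 0.055, 0, 0, 0, 0, -0.0012, -0.0006, 0.065, 0, 0, 0, 0, -0.0012, -0.0006, 0.075, 0, 0, 0, 0, -0.0012, -0.0006, 0.085, 0, 0, 0, 0, -0.0012, -0.0006, 0.095, 0, 0, 0, 0, -0.0012, -0.0006, 0.105, 0, 0, 0, 0, -0.0012, -0.0006, 0.112, 0, 0, 0, 0, -0.0012, -0.0006, 0.1155, 0, 0, 0, 0, -0.0012, -0.0006, 0.1155, 0, 0, 0, 0, -0.0012, -0.0006, 0.1155, 0, 0, 0, 0, -0.0012, -0.0006, 0.1155, 0, 0, 0, 0, -0.0012, -0.0006, 0.1155, 0]

```text
clock: 17.08
position: [0.5352, -0.195, 0.1665]
ee_rot: [0.707, 0.707, 0.0, 0.0]
ft_force: [0.2, -0.7, -0.5]
grip_width: 0.191
grasp_force: 58.7
```

```bash
python3 r.py 7|grep -v -- 'n0'; python3 -c "
import cv2,numpy as np
s=cv2.imread('pics/scene7.png')[165:275,185:295];t=cv2.imread('pics/top7.png')[225:335,340:450]
cv2.imwrite('pics/c7.png',cv2.resize(np.hstack([s,t]),None,fx=3.6,fy=3.6,interpolation=2))"
```

```text
[ 0.5352 -0.195   0.1665] [0.7071 0.7071 0.     0.0002] [ 0.2287 -0.6761 -0.479 ]
0.035 exp 242.92,243.4 seen 235.09 diff_mm -20.9 n4
0.071 exp 241.40,232.4 seen 246.92 diff_mm 14.7 n7
0.095 exp 240.36,224.8 seen 246.93 diff_mm 17.5 n7
0.107 exp 239.84,221.0 seen 239.40 diff_mm -1.2 n4
0.119 exp 239.30,217.1 seen 240.09 diff_mm 2.1 n5
0.131 exp 238.76,213.2 seen 239.54 diff_mm 2.1 n4
0.143 exp 238.22,209.2 seen 238.97 diff_mm 2.0 n5
```

View pics/c7.png

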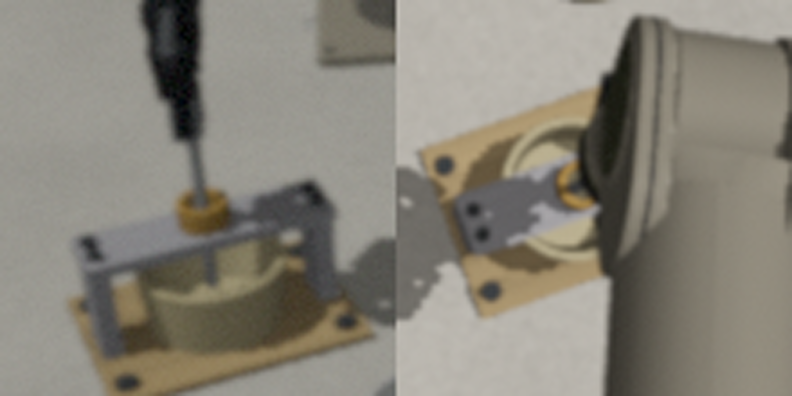

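The rod hangs through the bush in both views, entering the mouth at about (240.5,220) px, and its lower end shows inside the mould at about (244,245). I'll do one numeric centring check.

```bash
python3 -c "
from h import *
s=cv2.imread('pics/scene7.png');h=cv2.cvtColor(s,cv2.COLOR_BGR2HSV)[...,1].astype(float);g=cv2.cvtColor(s,cv2.COLOR_BGR2GRAY)
def cross(r):
    i=np.where(r>75)[0];a,b=i[0],i[-1];return 229+a-(r[a]-75)/(r[a]-r[a-1]),229+b+(r[b]-75)/(r[b]-r[b+1])
for v in range(219,229): a,b=cross(h[v,229:254]);print(v,round(a,1),round(b,1),round((a+b)/2,2),h[v,236:246].astype(int).tolist())
for z in(.03,.035,.045,.095,.1,.105,.11): print(z,proj('scene',(.5352,-.195+.0021,z)))
for v in range(232,254,1): print(v,g[v,236:252].tolist())
"
```

```text
219 235.1 247.0 241.02 [105, 111, 89, 35, 9, 35, 96, 145, 148, 141]
220 234.0 247.5 240.75 [133, 120, 78, 30, 12, 22, 85, 140, 157, 157]
221 233.6 247.7 240.65 [163, 135, 89, 44, 18, 25, 82, 133, 150, 163]
222 233.5 247.9 240.69 [155, 150, 105, 67, 52, 64, 93, 134, 150, 151]
223 233.6 248.0 240.79 [152, 149, 131, 113, 98, 114, 136, 149, 152, 161]
224 233.9 248.4 241.16 [155, 162, 149, 142, 140, 134, 142, 159, 167, 160]
225 234.3 248.3 241.29 [147, 155, 149, 159, 161, 151, 157, 161, 163, 165]
226 234.5 248.1 241.32 [138, 142, 153, 156, 155, 157, 160, 163, 151, 190]
227 234.7 247.7 241.22 [142, 150, 163, 161, 157, 154, 162, 160, 156, 156]
228 235.3 246.5 240.92 [107, 131, 146, 154, 155, 164, 151, 145, 140, 106]
0.03 [243.89078433 244.66323364]
0.035 [243.68591082 243.16154956]
0.045 [243.27336794 240.13768827]
0.095 [241.15304445 224.59611801]
0.1 [240.93557112 223.00207959]
0.105 [240.71708076 221.40058655]
0.11 [240.49756622 219.79158648]
232 [129, 124, 122, 115, 110, 104, 97, 92, 85, 84, 79, 79, 84, 86, 86, 91]
233 [112, 109, 99, 96, 92, 82, 85, 78, 79, 82, 82, 87, 93, 97, 102, 110]
[... 817 characters left out ...]
 141, 141, 134]
245 [82, 90, 103, 120, 132, 138, 131, 128, 124, 128, 130, 137, 137, 137, 135, 128]
246 [99, 106, 123, 131, 138, 140, 136, 137, 136, 131, 126, 129, 129, 133, 127, 121]
247 [126, 128, 133, 136, 139, 138, 136, 133, 132, 128, 124, 123, 119, 116, 106, 101]
248 [126, 127, 130, 129, 130, 128, 126, 120, 120, 117, 107, 104, 99, 94, 87, 86]
249 [113, 113, 111, 109, 110, 105, 104, 98, 99, 96, 91, 86, 83, 82, 84, 77]
250 [98, 94, 93, 94, 92, 93, 92, 91, 88, 86, 86, 82, 83, 81, 82, 81]
251 [95, 96, 94, 91, 91, 88, 84, 83, 83, 81, 83, 81, 81, 80, 81, 82]
252 [96, 95, 92, 91, 89, 91, 87, 84, 86, 83, 78, 82, 84, 81, 78, 77]
253 [94, 93, 92, 93, 90, 89, 86, 82, 84, 83, 81, 80, 83, 86, 80, 82]
```

```bash
python3 -c "
from workcell import manip, vision
print(manip.hand_in())"
```

```text
the job is handed in; nothing more can be done
None
```

The job is handed in: the vial is fully home in the rack's empty end hole, and the arm is holding the rod upright, centred in the bore to about 1–2 mm by the images, with its tip about 35 mm above the table and no contact force measured there.

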